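# Start the wet grinder at its guarded switch

### The job

Switch on the wet grinder: lift the hinged splash guard on its switch housing by the lip with a fingertip, flip the toggle underneath over to the hinge side, then take the finger away and let the guard drop fully shut over the toggle again. Work gently with the fingers only, grip nothing, and leave the bottle, the stone and the cup where they stand.

Things in the scene. Friction and masses are not known exactly. Their poses are not given: they have to be found in the camera images.
- grinder: fixed wet grinder; origin on the bench under the toggle, x from the front (operator's side) to the back, y left towards the wheel, z up. Green switch housing at its right-hand end: x -57..57 mm, y -37..88, level top 80 mm above the bench. Left of it a drip pan (from y = 115), the wheel's aluminium hood (from y = 153, 250 high with its drip pipe) and the motor. Yaw varies
- guard_hinge (a point): middle of the guard's hinge line, along the grinder's x axis: x = 0, y = 50 mm, 92 mm above the bench. The guard is a sheet-metal hood 88 mm wide (83 inside), reaching 97 mm to the right (-y) of the hinge; shut, its top is 52 mm above the housing's top, its cheeks and end wall end 4 mm above it. It is open only below and clears the toggle in both positions. Use the position only
- guard (a joint): angle of the guard, rad: 0 shut, grows as its lip (-y) end is lifted up and over to the left, stop at 1.6. A light spring and its own weight (about 0.15 kg) always pull it shut: it falls shut unless held up. Lifting takes about 1 N at the lip
- guard_lip (a point): middle of the lip on the guard's right-hand (-y) end; moves with the guard. The lip is 60 mm wide (x), 32 long, 2.5 thick and flares outward and up at 35 degrees. Shut, it runs from y = -47 mm, 84 mm above the bench (grinder frame; 10 mm beyond the housing's right face) out to y = -73 mm, 102 mm above the bench. Below it and to its right the bench is free. Position only
- toggle_foot (a point): where the toggle comes out of the housing's top: the grinder's x = 0, y = 0, 80 mm above the bench. Axes as the grinder's
- toggle (a joint): angle of the toggle, rad: 0 off (leans 0.42 rad from upright to the right, towards the lip), 0.84 on (leans 0.42 rad to the left, towards the hinge). It pivots 4 mm above the housing's top about the grinder's x axis and snaps over centre to either end; about 1.5 N at its upper part
- toggle_tip (a point): centre of the toggle's 11 mm ball end, 36 mm from the pivot, on a steel bat handle 7 to 9 mm thick. Off, it lies at the grinder's x = 0, y = -15 mm, 37 mm above the housing's top; on, at y = 15 mm. Position only
- bottle: loose teal coolant bottle with white spray head, 68 mm diameter, 173 high, in front and to the right of the switch housing, beside the cup; origin at the centre of its underside. To be left alone
- stone: loose rough brown stone, about 62 x 50 x 40 mm, behind and to the right of the switch housing; origin at the centre of its underside. To be left alone
- cup: loose steel cup, 72 mm diameter, 75 high, in front and to the right of the switch housing, beside the bottle; origin at the centre of its underside. To be left alone

How it is judged:
On the way, in this order (a step that is already met when the one before it is completed fails the run):
1. the guard is lifted (by more than 0.3 rad) while the toggle is still off (value of joint guard above 0.3 rad and value of joint toggle below 0.2 rad), for 0.1 s.
2. the toggle is flipped to on under the lifted guard (value of joint toggle above 0.7 rad and value of joint guard above 0.2 rad), for 0.05 s.
At the end, for the whole second after the job is handed in: the toggle is on (over 0.7 rad), the guard is shut over it (under 0.05 rad), and the bottle, the stone and the cup are within 20 mm of where they stood (value of joint guard below 0.05 rad and value of joint toggle above 0.7 rad and distance of each of bottle, stone, cup from where it was at the start of the episode below 0.02 m); the robot touches nothing.
It fails at once if the bottle, the stone or the cup is pushed more than 20 mm from its place, lifted or tipped (distance of any of bottle, stone, cup from where it was at the start of the episode above 0.02 m or angle between any of bottle, stone, cup's own z axis and vertical above 0.3 rad).
It fails at once if guard, toggle or housing is pinched or forced: more than 35 N between the fingers and the grinder (contact force between the fingers and grinder above 35 N).
It also fails if it takes over 45 s, if anything falls off the work surface, if the arm or the gripper's body presses on something with over 40 N, if the wrist force passes 120 N, or if a joint passes its speed limit or range.

### The arm

A 6-joint arm with a two-finger parallel gripper is mounted at the origin on the work surface. World frame = base frame: x ahead of the robot, y to its left, z up, the work surface at z = 0. Lengths are in m, angles in rad, forces in N, time in s.
With the tool pointing down it reaches from about 0.225 to 0.875 m from the base axis. Payload 3.4 kg.
Tool frame: the origin (TCP) lies at the very end of the fingers, on their centre line; the grasp point (between the pads) lies 19 mm behind it; z points along the fingers, y is the line along which they close (so a half turn about z gives the same grasp; the last joint's range is limited). The gripper opens to 85 mm and grips with 20 to 120 N. Pads are 22 mm wide; open, the fingers measure 114 mm over their backs; the gripper's body (76 mm by 85 mm) begins 54 mm behind the grasp point. The pads swing forward as they close: fully open they stand 13 mm farther back than shut.
Start: joints at [-1.352, 0.276, 1.505, -0, 1.361, -0.121], TCP at [0.192, -0.542, 0.231] pointing down, gripper open.
Joint ranges: [-2.89, 2.89], [-0.75, 2.08], [0.22, 2.7], [-1.18, 4.32], [0.11, 2.71], [-2.7, 2.7]. Speed limits (rad/s): [2.57, 2.57, 3.14, 3.14, 3.14, 3.14].

### API

Orientations are given as a unit quaternion [w, x, y, z].
In Python, from rig import get_state, optics, sign_off gives the robot as it stands.
- The arm moves only by the tool send_rows, never from a script. Its argument "increments" is a list of rows, each an object with "gripper": the gripper's target within -1 to 1 (shut at 1, half-way at 0, fully open at -1); "linear": the shift along the world's x, y, z in m, a list of three; "delta_rot": the turn, a rotation vector about the world's x, y, z in rad, a list of three. In form: [{"gripper": gripper, "linear": [dx, dy, dz], "delta_rot": [rx, ry, rz]}, ...]. A call has 1 to 8 rows; each row is the pose to reach, as a shift and turn from the pose commanded when the call began; what a row does not reach only later rows make up. A row lasts 1/10 s, in which the tool goes at most 50 mm and 8.59 degrees, less where a joint would pass 70% of its speed; a pose out of reach is approached as far as the arm can. A call with a gripper value outside its range is refused whole. The fingers move at their own pace and stop on an object; "newtons" is the grip in N (left out, the last holds). Time passes only in rows, so rows that repeat a pose let the fingers close. It gives the time, the measured TCP pose, the force, the opening and the grip force at its end, in the units of the state.
- get_state(): the state, without advancing time (a new reading comes with each control period).
- optics.get_image(name): name is "side" or "top"; returns a dict with "pixels" (384x512x3 uint8, blue, green, red), "K" (3x3 intrinsics, pixels), "k1" (the pictures are not rectified: a ray, as slopes to the right and down, at radius r is drawn at 1 + k1 r^2 times it, then the intrinsics apply), "rvec" (rotation vector, rad) and "tvec" (3), from world to camera coordinates, as OpenCV has them. Camera axes: x right, y down, z forward; pixel columns grow to the right and rows downward; lengths in m; the calibration is good to about 2 mm. A picture is of the moment at which its call begins. There is no depth.
- sign_off(): hands the job in; it is judged then, once.
The state is a dict: "clock": time; "qpos": joint angles; "qd": joint speeds; "effort": joint torques, N m; "position": TCP position; "ee_rot": TCP orientation; "contact_force": force on the tool from outside, world axes, zero at the start; "moment": the same for the moment, N m; "width": finger opening in m; "gripper_force": force on a finger pad.
Only numpy, scipy, OpenCV 4.12 (cv2) and the standard library are available. Lean on these libraries where they do the work, as an engineer would, in place of code of your own. Each camera call takes 0.05 s, during which the arm holds its last target. There are 200 camera calls.

## Working session

There is one attempt and no reset: what is moved stays moved. The work goes in short steps, Python scripts to look and compute and a tool call to move; the robot and the scene stay as the last step left them, time stands still between calls to the robot, and variables do not carry over. Pictures are saved under pics/ and viewed, at most 10 in all, crops included, and the job is handed in when it is done.

Besides the shell and the picture viewer there is one more tool, called as name(argument=value, ...) on one line, values as JSON. send_rows: Moves the arm, as the interface text tells. Its arguments: {"type":"object","properties":{"increments":{"type":"array"},"newtons":{"type":"number"}},"required":["increments"]}

```bash
mkdir -p pics; python3 - <<'E'
from rig import get_state, optics
import cv2
s=get_state(); print({k:s[k] for k in('clock','position','ee_rot','width','contact_force')})
for n in('side','top'):
    d=optics.get_image(n); cv2.imwrite(f'pics/{n}0.png',d['pixels']); print(n,d['K'],d['k1'],d['rvec'],d['tvec'])
E
```

```text
{'clock': 0.0, 'position': array([ 0.19153017, -0.54161021,  0.23043373]), 'ee_rot': array([-9.10066932e-04,  9.85604196e-01,  1.69066667e-01, -4.11778850e-05]), 'width': 0.08564695029805516, 'contact_force': array([0.10242109, 0.1393879 , 0.22577364])}
side [[400.32315471   0.         254.40534991]
 [  0.         400.32315471 192.77446691]
 [  0.           0.           1.        ]] 0.04962809187380044 [ 2.32244908 -0.42517943  0.15759963] [-0.51820054  0.1525997   0.75790275]
top [[401.10384475   0.         256.43941519]
 [  0.         401.10384475 199.10182492]
 [  0.           0.           1.        ]] 0.037061273971974 [ 2.1506812  -2.16719778  0.10224651] [-0.04877767  0.5173137   0.70014773]
```

View pics/side0.png

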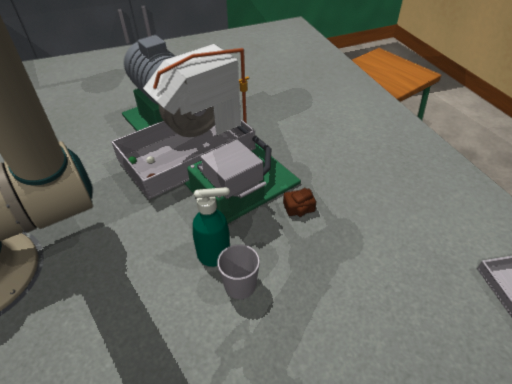

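View pics/top0.png

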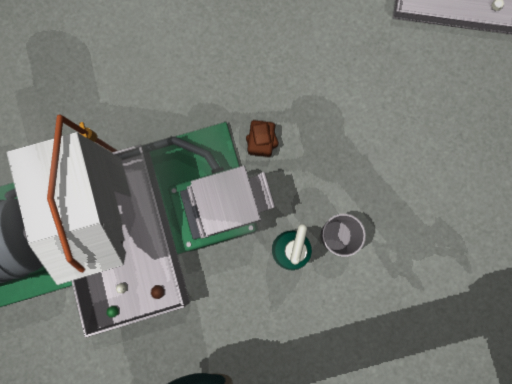

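The side view shows the guard around (232,167), the bottle at (210,235), the cup at (239,270) and the stone at (300,202). In the top view the guard top is around (224,200), the lip at (265,190), the bottle at (292,249), the cup at (344,234) and the stone at (262,139). I'll enlarge both to pick corners.

```bash
python3 - <<'E'
import cv2
a=cv2.imread('pics/top0.png')[110:270,140:300]; b=cv2.imread('pics/side0.png')[120:230,175:325]
cv2.imwrite('pics/topc.png',cv2.resize(a,None,fx=3.75,fy=3.75,interpolation=cv2.INTER_CUBIC))
cv2.imwrite('pics/sidec.png',cv2.resize(b,None,fx=5,fy=5,interpolation=cv2.INTER_CUBIC))
E
```

```text
(no output)
```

View pics/topc.png

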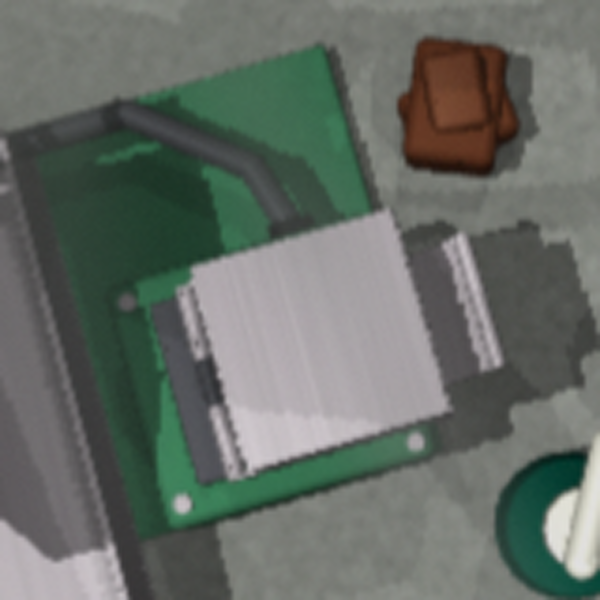

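View pics/sidec.png

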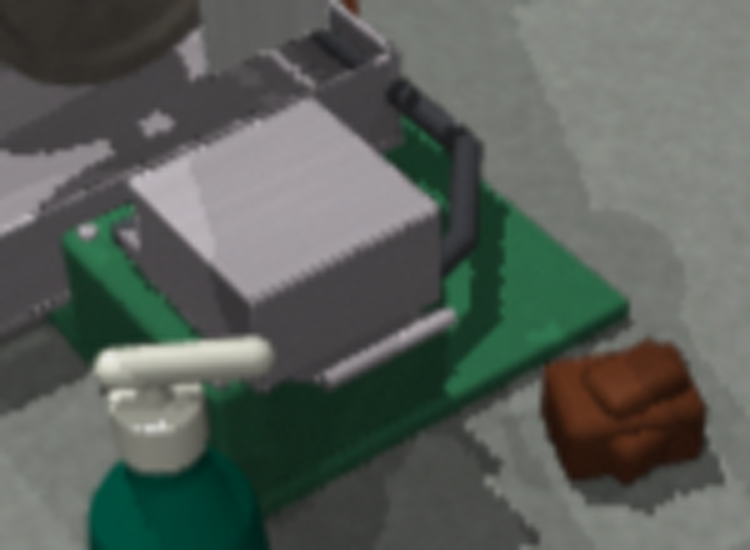

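The top crop shows the guard's lip-side top corners at (388,208) and (450,410), with the lip edge running from (465,232) to (500,365). In the side crop the same corners are at (440,208) and (250,302), the lip edge runs from (455,315) to (325,380), and the housing's front-left corner is at (65,238).

```bash
cat > h.py <<'E'
import numpy as np, cv2
from scipy.optimize import least_squares
CAM={'side':(400.32315471,254.40534991,192.77446691,.04962809,[2.32244908,-.42517943,.15759963],[-.51820054,.1525997,.75790275]),
'top':(401.10384475,256.43941519,199.10182492,.03706127,[2.1506812,-2.16719778,.10224651],[-.04877767,.5173137,.70014773])}
def proj(n,P):
    f,cx,cy,k,r,t=CAM[n]
    return cv2.projectPoints(np.atleast_2d(np.array(P,float)),np.array(r),np.array(t),np.array([[f,0,cx],[0,f,cy],[0,0,1.]]),np.array([k,0,0,0.]))[0][:,0]
def tri(pt,ps,x0=(.5,-.3,.1)):
    return least_squares(lambda X:np.r_[proj('top',X)[0]-pt,proj('side',X)[0]-ps],x0)
def g2w(p,P):
    x,y,a=p[:3]; c,s=np.cos(a),np.sin(a); P=np.atleast_2d(P); return np.c_[x+c*P[:,0]-s*P[:,1],y+s*P[:,0]+c*P[:,1],P[:,2]]
E
python3 - <<'E'
from h import *
T=lambda u,v:np.array([140+u/3.75,110+v/3.75]); S=lambda u,v:np.array([175+u/5,120+v/5])
M=[('backtop',(44,-47,132),T(388,208),S(440,208)),('fronttop',(-44,-47,132),T(450,410),S(250,302)),
('lipB',(30,-73,102),T(465,232),S(457,313)),('lipF',(-30,-73,102),T(502,364),S(325,382)),('hFL',(-57,88,80),T(172,525),S(65,238)),
('hingeFtop',None,T(242,475),S(130,182)),('hingeBtop',None,T(190,265),S(312,98))]
for m in M: r=tri(m[2],m[3]); print(m[0],r.x.round(4),'px',round(abs(r.fun).max(),2))
mm=[m for m in M if m[1]]; P=np.array([m[1] for m in mm])/1e3
def f(p):
    W=g2w(p,P)+[0,0,p[3]]; return np.r_[(proj('top',W)-[m[2] for m in mm]).ravel(),(proj('side',W)-[m[3] for m in mm]).ravel()]
r=least_squares(f,[.5,-.3,0,0],loss='soft_l1');p=r.x;print(p,r.fun.round(1))
for n,q in [('lip mid',(0,-60,93)),('lip tip',(0,-73,102)),('hinge',(0,50,92)),('foot',(0,0,80)),('tip off',(0,-15,117))]:print(n,g2w(p,np.array(q)/1e3).round(4))
# objects: on bench/known height from top
def ray(n,uv,z): return least_squares(lambda X:proj(n,[X[0],X[1],z])[0]-uv,[.5,-.4]).x.round(3)
print('bottle shoulder',ray('top',(292,250),.10),'cup rim',ray('top',(344,234),.075),'stone',ray('top',(262,139),.02), 'side bottle base',ray('side',(212,258),0.0))
E
```

```text
backtop [ 0.5594 -0.0342  0.1306] px 0.27
fronttop [ 0.4744 -0.0595  0.1318] px 0.26
lipB [ 0.5536 -0.0665  0.105 ] px 0.38
lipF [ 0.4954 -0.0819  0.1034] px 0.05
hFL [0.4275 0.0652 0.0758] px 0.34
hingeFtop [0.4496 0.0262 0.1297] px 1.26
hingeBtop [0.5355 0.0485 0.1316] px 0.06
[ 5.04738535e-01 -3.11157390e-03  2.75512233e-01 -6.07530145e-05] [ 1.4 -0.7  0.6 -0.7 -0.8  0.1 -0.3 -0.1 -1.   0.7  0.4  0.2  0.2  0.2
 -0.7  0.8  0.2  0.3 -1.4 -1.5]
lip mid [[ 0.5211 -0.0608  0.093 ]]
lip tip [[ 0.5246 -0.0734  0.102 ]]
hinge [[0.4911 0.045  0.092 ]]
foot [[ 0.5047 -0.0031  0.08  ]]
tip off [[ 0.5088 -0.0175  0.117 ]]
bottle shoulder [ 0.426 -0.11 ] cup rim [ 0.452 -0.199] stone [ 0.63  -0.064] side bottle base [ 0.42  -0.123]
```

```bash
cat >> h.py <<'E'
from scipy.spatial.transform import Rotation as Ro
G=np.array([.5047,-.0031,.2755]); t=np.deg2rad(55)
gx=np.array([np.cos(G[2]),np.sin(G[2]),0]); gy=np.array([-gx[1],gx[0],0]); ez=np.array([0,0,1.])
d=np.sin(t)*gy-np.cos(t)*ez; n=np.cos(t)*gy+np.sin(t)*ez
def Rt(sg): y=sg*gx; return Ro.from_matrix(np.c_[np.cross(y,d),y,d])
def tcp(x,y,z): # world TCP for upper front corner C at grinder x,y,z mm
    return g2w(G,np.array([x,y,z])/1e3)[0]-.011*n
def cur(s): q=s['ee_rot']; return Ro.from_quat([q[1],q[2],q[3],q[0]])
E
python3 - <<'E'
from h import *
from rig import get_state
s=get_state(); R0=cur(s)
q=s['qpos']; C=(Ro.from_euler('ZYZYZ',[q[0],q[1]+q[2],q[3],q[4],q[5]])).inv()*R0; print('C',C.as_rotvec().round(3))
for sg in(1,-1):
    R=Rt(sg); print(sg,'delta',(R*R0.inv()).as_rotvec().round(3))
    for a in(1.6,1.9,2.2): print(a,(Ro.from_euler('ZY',[-.55,a]).inv()*R*C.inv()).as_euler('ZYZ').round(2))
for c in[(0,-134,137),(0,-52,78),(0,-52,110),(0,-44,126),(0,-32,126),(0,-24,116),(0,8,113)]: print(c,tcp(*c).round(4),(tcp(*c)-s['position']).round(4))
E
```

```text
Traceback (most recent call last):
  File "scipy/spatial/transform/_rotation.pyx", line 1413, in scipy.spatial.transform._rotation.Rotation.from_euler
ValueError: Expected axis specification to be a non-empty string of upto 3 characters, got ZYZYZ
```

```bash
python3 - <<'E'
from h import *
from rig import get_state
s=get_state(); R0=cur(s)
q=s['qpos']; C=(Ro.from_euler('ZY',[q[0],q[1]+q[2]])*Ro.from_euler('ZYZ',q[3:])).inv()*R0; print('C',C.as_rotvec().round(3))
for sg in(1,-1):
    R=Rt(sg); print(sg,'delta',(R*R0.inv()).as_rotvec().round(3))
    for a in(1.6,1.9,2.2): print(a,(Ro.from_euler('ZY',[-.55,a]).inv()*R*C.inv()).as_euler('ZYZ').round(2))
for c in[(0,-134,137),(0,-52,78),(0,-52,110),(0,-44,126),(0,-32,126),(0,-24,116),(0,8,113)]: print(c,tcp(*c).round(4),(tcp(*c)-s['position']).round(4))
E
```

```text
C [-0.    -0.     1.571]
1 delta [ 0.932 -0.484  1.379]
1.6 [ 0.75  2.2  -0.58]
1.9 [ 0.65  1.97 -0.8 ]
2.2 [ 0.6   1.72 -0.98]
-1 delta [ 0.489  0.949 -1.495]
1.6 [0.75 2.2  2.56]
1.9 [0.65 1.97 2.34]
2.2 [0.6  1.72 2.16]
(0, -134, 137) [ 0.5429 -0.1381  0.128 ] [ 0.3513  0.4036 -0.1025]
(0, -52, 78) [ 0.5206 -0.0592  0.069 ] [ 0.329   0.4825 -0.1615]
(0, -52, 110) [ 0.5206 -0.0592  0.101 ] [ 0.329   0.4825 -0.1295]
(0, -44, 126) [ 0.5184 -0.0515  0.117 ] [ 0.3269  0.4902 -0.1135]
(0, -32, 126) [ 0.5151 -0.04    0.117 ] [ 0.3236  0.5017 -0.1135]
(0, -24, 116) [ 0.5129 -0.0323  0.107 ] [ 0.3214  0.5094 -0.1235]
(0, 8, 113) [ 0.5042 -0.0015  0.104 ] [ 0.3127  0.5402 -0.1265]
```

send_rows(increments=[{"gripper": 1, "linear": [0.05, 0.03, 0.03], "delta_rot": [0.06, -0.03, 0.085]}, {"gripper": 1, "linear": [0.09, 0.05, 0.05], "delta_rot": [0.12, -0.06, 0.17]}, {"gripper": 1, "linear": [0.13, 0.08, 0.06], "delta_rot": [0.18, -0.09, 0.26]}, {"gripper": 1, "linear": [0.17, 0.11, 0.06], "delta_rot": [0.24, -0.12, 0.35]}, {"gripper": 1, "linear": [0.21, 0.14, 0.06], "delta_rot": [0.3, -0.15, 0.43]}, {"gripper": 1, "linear": [0.25, 0.17, 0.06], "delta_rot": [0.36, -0.18, 0.52]}, {"gripper": 1, "linear": [0.29, 0.19, 0.06], "delta_rot": [0.42, -0.21, 0.61]}, {"gripper": 1, "linear": [0.32, 0.21, 0.06], "delta_rot": [0.47, -0.24, 0.69]}])

```text
clock: 0.9
position: [0.5134, -0.3311, 0.2907]
ee_rot: [-0.206, 0.836, 0.484, 0.154]
contact_force: [-0.3, -0.6, 0.1]
width: -0.0001
gripper_force: 0.0
```

```bash
python3 - <<'E'
from h import *
from rig import get_state
s=get_state(); print(s['position'].round(3),s['qpos'].round(2),(Rt(1)*cur(s).inv()).as_rotvec().round(3),(np.array([.58,-.27,.25])-s['position']).round(3))
E
```

```text
[ 0.513 -0.331  0.291] [-0.9   0.48  1.16  0.38  1.87 -0.34] [ 0.462 -0.244  0.685] [ 0.067  0.061 -0.041]
```

send_rows(increments=[{"gripper": 1, "linear": [0.015, 0.01, 0.0], "delta_rot": [0.06, -0.03, 0.085]}, {"gripper": 1, "linear": [0.03, 0.02, 0.0], "delta_rot": [0.12, -0.06, 0.17]}, {"gripper": 1, "linear": [0.045, 0.03, -0.01], "delta_rot": [0.18, -0.09, 0.26]}, {"gripper": 1, "linear": [0.06, 0.04, -0.02], "delta_rot": [0.24, -0.12, 0.35]}, {"gripper": 1, "linear": [0.067, 0.05, -0.03], "delta_rot": [0.3, -0.15, 0.43]}, {"gripper": 1, "linear": [0.067, 0.06, -0.04], "delta_rot": [0.36, -0.18, 0.52]}, {"gripper": 1, "linear": [0.067, 0.061, -0.041], "delta_rot": [0.42, -0.21, 0.61]}, {"gripper": 1, "linear": [0.067, 0.061, -0.041], "delta_rot": [0.462, -0.244, 0.685]}])

```text
clock: 1.7
position: [0.5788, -0.2708, 0.2483]
ee_rot: [-0.369, 0.535, 0.707, 0.279]
contact_force: [-0.1, 0.8, -0.5]
width: -0.0001
gripper_force: 0.0
```

```bash
python3 - <<'E'
from h import *
from rig import get_state
s=get_state(); print(s['position'].round(3),s['qpos'].round(2),(Rt(1)*cur(s).inv()).as_rotvec().round(3),(tcp(0,-134,137)-s['position']).round(4))
E
```

```text
[ 0.579 -0.271  0.248] [-0.78  0.8   0.9   0.54  2.25 -0.89] [-0.002 -0.002  0.   ] [-0.0359  0.1327 -0.1203]
```

send_rows(increments=[{"gripper": 1, "linear": [-0.006, 0.022, -0.02], "delta_rot": [0, 0, 0]}, {"gripper": 1, "linear": [-0.012, 0.044, -0.04], "delta_rot": [0, 0, 0]}, {"gripper": 1, "linear": [-0.018, 0.066, -0.06], "delta_rot": [0, 0, 0]}, {"gripper": 1, "linear": [-0.024, 0.088, -0.08], "delta_rot": [0, 0, 0]}, {"gripper": 1, "linear": [-0.03, 0.11, -0.1], "delta_rot": [0, 0, 0]}, {"gripper": 1, "linear": [-0.036, 0.133, -0.12], "delta_rot": [0, 0, 0]}, {"gripper": 1, "linear": [-0.036, 0.133, -0.12], "delta_rot": [0, 0, 0]}])

```text
clock: 2.4
position: [0.5405, -0.1349, 0.1284]
ee_rot: [-0.371, 0.536, 0.706, 0.278]
contact_force: [-0.2, -0.7, 0.3]
width: -0.0005
gripper_force: 0.0
```

```bash
python3 - <<'E'
from h import *
from rig import get_state,optics
s=get_state(); p=s['position'];print(p.round(4),s['qpos'].round(2),(tcp(0,-134,137)-p).round(4),(tcp(0,-52,78)-p).round(4))
o=[]
for nme,(x,y) in {'top':(200,110),'side':(190,110)}.items():
    im=optics.get_image(nme)['pixels']; 
    c=cv2.resize(im[y:y+160,x:x+130],None,fx=3,fy=3,interpolation=cv2.INTER_CUBIC)
    for P,col in((p,(0,0,255)),(p+.011*n,(255,0,0)),(g2w(G,np.array([0,-73,102])/1e3)[0],(0,255,255))):
        u=(proj(nme,P)[0]-[x,y])*3; cv2.circle(c,tuple(int(i) for i in u),3,col,-1)
    o.append(c)
cv2.imwrite('pics/pre.png',np.hstack(o))
E
```

```text
[ 0.5405 -0.1349  0.1284] [-0.69  0.73  1.38  0.51  1.86 -1.03] [ 0.0024 -0.0032 -0.0004] [-0.0199  0.0757 -0.0594]
```

View pics/pre.png

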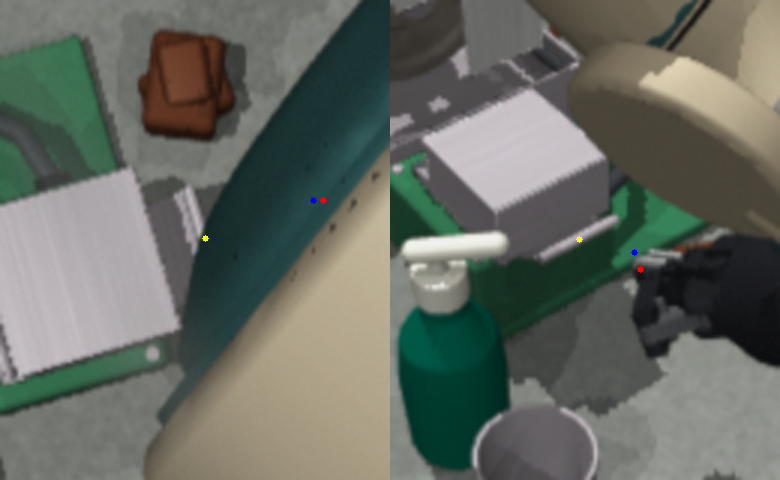

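The right half (side view) shows the fingertip at about (640,260) in the crop, matching the projected TCP. In the left half (top view) an arm link hides the tip. I need to know how close that link is to the guard and hood, so I'll look at both full frames.

```bash
python3 - <<'E'
from h import *
from rig import optics
o=[optics.get_image(k)['pixels'] for k in('top','side')]
cv2.imwrite('pics/full.png',cv2.resize(np.hstack(o),(800,300),interpolation=cv2.INTER_AREA))
for k in CAM: r=Ro.from_rotvec(CAM[k][4]).as_matrix(); print(k,(-r.T@CAM[k][5]).round(3))
E
```

```text
side [ 0.344 -0.585  0.636]
top [ 0.438 -0.063  0.751]
```

View pics/full.png

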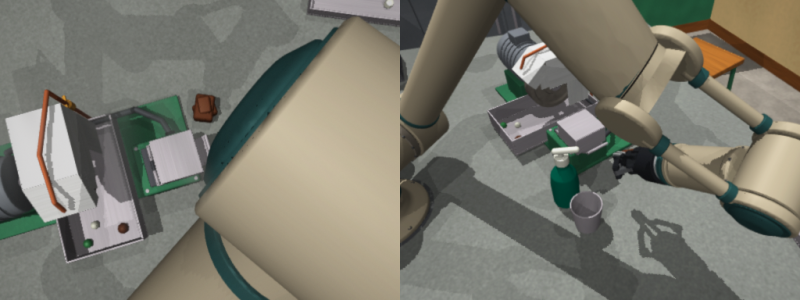

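The link over the tip is the elbow, high above the guard and hood, so the path is clear. Next I'll bring the fingertip in under the lip.

send_rows(increments=[{"gripper": 1, "linear": [-0.004, 0.013, -0.015], "delta_rot": [0, 0, 0]}, {"gripper": 1, "linear": [-0.007, 0.026, -0.03], "delta_rot": [0, 0, 0]}, {"gripper": 1, "linear": [-0.011, 0.039, -0.045], "delta_rot": [0, 0, 0]}, {"gripper": 1, "linear": [-0.014, 0.052, -0.055], "delta_rot": [0, 0, 0]}, {"gripper": 1, "linear": [-0.018, 0.065, -0.06], "delta_rot": [0, 0, 0]}, {"gripper": 1, "linear": [-0.02, 0.074, -0.06], "delta_rot": [0, 0, 0]}, {"gripper": 1, "linear": [-0.02, 0.074, -0.06], "delta_rot": [0, 0, 0]}])

```text
clock: 3.3
position: [0.5226, -0.0635, 0.0711]
ee_rot: [-0.367, 0.536, 0.707, 0.278]
contact_force: [-0.7, -0.3, -0.8]
width: -0.0001
gripper_force: 0.0
```

```bash
python3 - <<'E'
from h import *
from rig import get_state,optics
s=get_state(); p=s['position'];print(p.round(4),s['contact_force'].round(1),(tcp(0,-52,78)-p).round(4),(tcp(0,-44,126)-p).round(4))
nme,(x,y)='side',(210,130)
c=cv2.resize(optics.get_image(nme)['pixels'][y:y+100,x:x+130],None,fx=6,fy=6,interpolation=cv2.INTER_CUBIC)
for P,col in((p,(0,0,255)),(p+.011*n,(255,0,0)),(g2w(G,np.array([0,-73,102])/1e3)[0],(0,255,255))):
    u=(proj(nme,P)[0]-[x,y])*6; cv2.circle(c,tuple(int(i) for i in u),3,col,-1)
cv2.imwrite('pics/under.png',c)
E
```

```text
[ 0.5226 -0.0635  0.0711] [-0.7 -0.3 -0.8] [-0.0021  0.0043 -0.0021] [-0.0043  0.012   0.0459]
```

View pics/under.png

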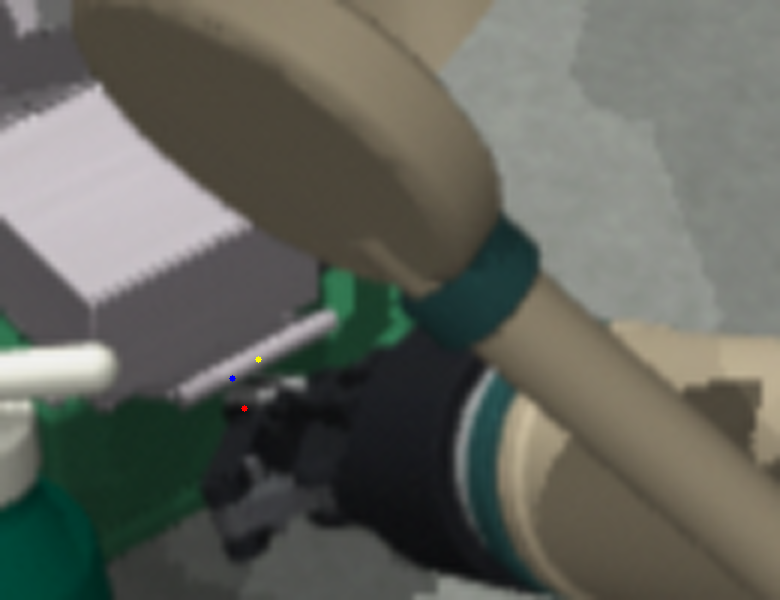

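The fingertip's upper corner (about (232,378)) is just below the lip bar, roughly (185,395) to (335,318), and nothing is touching. Lifting now.

send_rows(increments=[{"gripper": 1, "linear": [-0.001, 0.003, 0.007], "delta_rot": [0, 0, 0]}, {"gripper": 1, "linear": [-0.001, 0.005, 0.014], "delta_rot": [0, 0, 0]}, {"gripper": 1, "linear": [-0.002, 0.006, 0.021], "delta_rot": [0, 0, 0]}, {"gripper": 1, "linear": [-0.002, 0.007, 0.028], "delta_rot": [0, 0, 0]}, {"gripper": 1, "linear": [-0.003, 0.009, 0.035], "delta_rot": [0, 0, 0]}, {"gripper": 1, "linear": [-0.004, 0.011, 0.042], "delta_rot": [0, 0, 0]}, {"gripper": 1, "linear": [-0.004, 0.013, 0.048], "delta_rot": [0, 0, 0]}, {"gripper": 1, "linear": [-0.004, 0.013, 0.05], "delta_rot": [0, 0, 0]}])

```text
clock: 4.15
position: [0.5182, -0.0505, 0.1213]
ee_rot: [-0.368, 0.536, 0.707, 0.278]
contact_force: [0.2, -0.4, 0.1]
width: 0.0
gripper_force: 0.4
```

```bash
python3 - <<'E'
from h import *
from rig import get_state,optics
s=get_state(); p=s['position'];print(p.round(4),s['contact_force'].round(1),[(tcp(*c)-p).round(4) for c in((0,-44,126),(0,-32,126),(0,-25,116),(0,8,113))])
c=[]
for nme,(x,y) in {'side':(200,110),'top':(170,140)}.items():
  c.append(cv2.resize(optics.get_image(nme)['pixels'][y:y+120,x:x+100],None,fx=4,fy=4,interpolation=cv2.INTER_CUBIC))
  for P,col in((p,(0,0,255)),(p+.011*n,(255,0,0))):
    u=(proj(nme,P)[0]-[x,y])*4; cv2.circle(c[-1],tuple(int(i) for i in u),3,col,-1)
cv2.imwrite('pics/lift.png',np.hstack(c))
E
```

```text
[ 0.5182 -0.0505  0.1213] [ 0.2 -0.4  0.1] [array([ 0.0002, -0.001 , -0.0043]), array([-0.0031,  0.0106, -0.0043]), array([-0.005 ,  0.0173, -0.0143]), array([-0.014 ,  0.0491, -0.0173])]
```

View pics/lift.png

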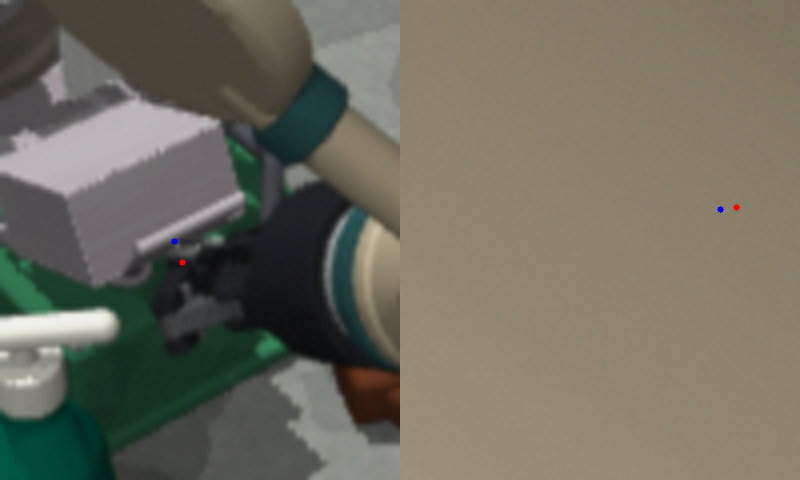

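The side crop shows the guard tilted up, its lip running from (140,245) to (240,198) and resting on the fingertip at about (175,240). That is about 0.45 rad. The arm fills the top crop. Next I'll slide the finger under the guard's edge and down beside the toggle.

send_rows(increments=[{"gripper": 1, "linear": [-0.001, 0.004, 0.0], "delta_rot": [0, 0, 0]}, {"gripper": 1, "linear": [-0.002, 0.008, -0.001], "delta_rot": [0, 0, 0]}, {"gripper": 1, "linear": [-0.003, 0.011, -0.003], "delta_rot": [0, 0, 0]}, {"gripper": 1, "linear": [-0.004, 0.013, -0.006], "delta_rot": [0, 0, 0]}, {"gripper": 1, "linear": [-0.005, 0.015, -0.01], "delta_rot": [0, 0, 0]}, {"gripper": 1, "linear": [-0.005, 0.016, -0.014], "delta_rot": [0, 0, 0]}, {"gripper": 1, "linear": [-0.005, 0.016, -0.014], "delta_rot": [0, 0, 0]}])

```text
clock: 4.95
position: [0.5133, -0.0348, 0.1057]
ee_rot: [-0.368, 0.537, 0.706, 0.278]
contact_force: [-0.1, -0.2, -0.3]
width: -0.0001
gripper_force: 0.4
```

```bash
python3 - <<'E'
from h import *
from rig import get_state
s=get_state(); p=s['position'];print(p.round(4),s['contact_force'].round(1),[(tcp(*c)-p).round(4) for c in((0,-25,116),(0,8,113),(0,11,113))])
E
```

```text
[ 0.5133 -0.0348  0.1057] [-0.1 -0.2 -0.3] [array([-0.0001,  0.0015,  0.0013]), array([-0.0091,  0.0333, -0.0017]), array([-0.0099,  0.0362, -0.0017])]
```

send_rows(increments=[{"gripper": 1, "linear": [-0.001, 0.005, 0.0], "delta_rot": [0, 0, 0]}, {"gripper": 1, "linear": [-0.003, 0.01, 0.0], "delta_rot": [0, 0, 0]}, {"gripper": 1, "linear": [-0.004, 0.015, 0.0], "delta_rot": [0, 0, 0]}, {"gripper": 1, "linear": [-0.006, 0.02, 0.0], "delta_rot": [0, 0, 0]}, {"gripper": 1, "linear": [-0.007, 0.025, 0.0], "delta_rot": [0, 0, 0]}, {"gripper": 1, "linear": [-0.008, 0.03, 0.0], "delta_rot": [0, 0, 0]}, {"gripper": 1, "linear": [-0.009, 0.034, 0.0], "delta_rot": [0, 0, 0]}, {"gripper": 1, "linear": [-0.009, 0.034, 0.0], "delta_rot": [0, 0, 0]}])

```text
clock: 5.75
position: [0.5041, -0.0002, 0.1065]
ee_rot: [-0.368, 0.536, 0.707, 0.278]
contact_force: [0.5, -0.5, -1.0]
width: -0.0
gripper_force: 0.0
```

```bash
python3 - <<'E'
from h import *
from rig import get_state,optics
s=get_state(); p=s['position'];print(p.round(4),s['contact_force'].round(1),[(tcp(*c)-p).round(4) for c in((0,8,114),)])
nme,(x,y)='side',(195,110)
c=cv2.resize(optics.get_image(nme)['pixels'][y:y+100,x:x+130],None,fx=6,fy=6,interpolation=cv2.INTER_CUBIC)
on=g2w(G,np.array([0,15,117])/1e3)[0]
for P,col in((p,(0,0,255)),(p+.011*n,(255,0,0)),(on,(0,255,255))):
    u=(proj(nme,P)[0]-[x,y])*6; cv2.circle(c,tuple(int(i) for i in u),3,col,-1)
cv2.imwrite('pics/push.png',c)
E
```

```text
[ 5.041e-01 -2.000e-04  1.065e-01] [ 0.5 -0.5 -1. ] [array([ 0.0001, -0.0013, -0.0015])]
```

View pics/push.png

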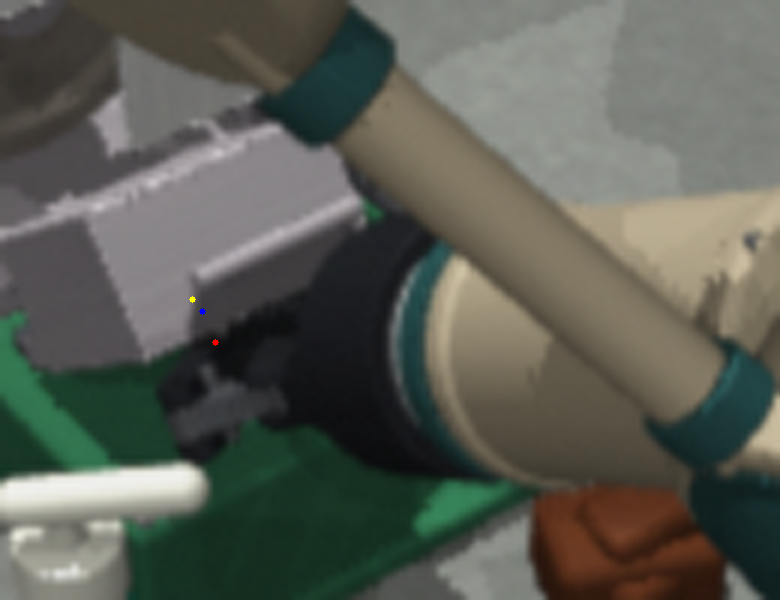

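The side crop shows the guard held up on the finger, with its lip at about (195,280) to (360,210). The tip at (202,311) has reached the toggle's on position, about 13 mm past centre, and forces are low. The toggle itself is hidden. Now I'll retrace the path to lower the guard.

send_rows(increments=[{"gripper": 1, "linear": [0.003, -0.01, 0.0], "delta_rot": [0, 0, 0]}, {"gripper": 1, "linear": [0.005, -0.02, 0.0], "delta_rot": [0, 0, 0]}, {"gripper": 1, "linear": [0.008, -0.029, 0.0], "delta_rot": [0, 0, 0]}, {"gripper": 1, "linear": [0.01, -0.036, 0.0], "delta_rot": [0, 0, 0]}, {"gripper": 1, "linear": [0.012, -0.043, 0.0], "delta_rot": [0, 0, 0]}, {"gripper": 1, "linear": [0.014, -0.05, 0.0], "delta_rot": [0, 0, 0]}, {"gripper": 1, "linear": [0.016, -0.056, -0.002], "delta_rot": [0, 0, 0]}, {"gripper": 1, "linear": [0.017, -0.059, -0.007], "delta_rot": [0, 0, 0]}])

```text
clock: 6.6
position: [0.5221, -0.061, 0.0992]
ee_rot: [-0.367, 0.537, 0.707, 0.278]
contact_force: [1.2, -0.4, -0.4]
width: -0.0
gripper_force: 0.4
```

send_rows(increments=[{"gripper": 1, "linear": [0.001, -0.002, -0.007], "delta_rot": [0, 0, 0]}, {"gripper": 1, "linear": [0.001, -0.003, -0.014], "delta_rot": [0, 0, 0]}, {"gripper": 1, "linear": [0.001, -0.004, -0.021], "delta_rot": [0, 0, 0]}, {"gripper": 1, "linear": [0.001, -0.005, -0.028], "delta_rot": [0, 0, 0]}, {"gripper": 1, "linear": [0.003, -0.012, -0.03], "delta_rot": [0, 0, 0]}, {"gripper": 1, "linear": [0.007, -0.026, -0.024], "delta_rot": [0, 0, 0]}, {"gripper": 1, "linear": [0.013, -0.05, -0.008], "delta_rot": [0, 0, 0]}, {"gripper": 1, "linear": [0.022, -0.08, 0.015], "delta_rot": [0, 0, 0]}])

```text
clock: 7.4
position: [0.543, -0.1401, 0.1143]
ee_rot: [-0.369, 0.536, 0.706, 0.278]
contact_force: [0.2, -0.7, 0.1]
width: -0.0001
gripper_force: 0.0
```

send_rows(increments=[{"gripper": 1, "linear": [0.009, -0.03, 0.02], "delta_rot": [0, 0, 0]}, {"gripper": 1, "linear": [0.018, -0.06, 0.04], "delta_rot": [0, 0, 0]}, {"gripper": 1, "linear": [0.027, -0.09, 0.06], "delta_rot": [0, 0, 0]}, {"gripper": 1, "linear": [0.035, -0.12, 0.08], "delta_rot": [0, 0, 0]}, {"gripper": 1, "linear": [0.035, -0.13, 0.09], "delta_rot": [0, 0, 0]}, {"gripper": 1, "linear": [0.035, -0.13, 0.09], "delta_rot": [0, 0, 0]}])

```text
clock: 8.0
position: [0.5789, -0.2724, 0.2051]
ee_rot: [-0.366, 0.537, 0.707, 0.278]
contact_force: [1.1, 0.1, 0.4]
width: -0.0001
gripper_force: 0.0
```

```bash
python3 - <<'E'
from h import *
from rig import get_state,optics
s=get_state(); print(s['position'].round(3),s['contact_force'].round(1))
a=optics.get_image('side')['pixels']; b=cv2.imread('pics/side0.png')
x,y=170,110
f=lambda i:cv2.resize(i[y:y+190,x:x+130],None,fx=3,fy=3,interpolation=cv2.INTER_CUBIC)
cv2.imwrite('pics/end.png',np.hstack([f(b),f(a)]))
E
```

```text
[ 0.579 -0.272  0.205] [1.1 0.1 0.4]
```

View pics/end.png

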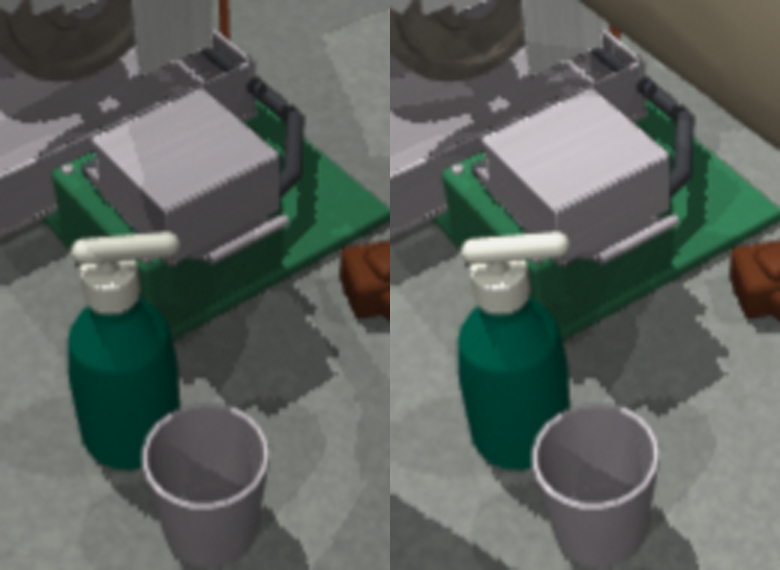

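The before (left) and after (right) crops match. The guard is fully shut, with its lip at (600,260) to (675,220) in the right half. The bottle, cup and stone have not moved, and the arm is clear.

```bash
python3 -c "
from rig import sign_off; print(sign_off())"
```

```text
the job is handed in; nothing more can be done
None
```

I lifted the guard by its lip, pushed the toggle over to the hinge side, and let the guard drop shut; the job is handed in, though no verdict came back. The toggle was never visible under the guard, so I infer it is on because the fingertip went about 13 mm past centre; the last picture shows the guard shut and the bottle, stone and cup where they stood.

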